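# Clear the tag and hold the incubator lid half open

### The arm

A 7-joint arm with a two-finger parallel gripper is mounted at the origin on the work surface. World frame = base frame: x ahead of the robot, y to its left, z up, the work surface at z = 0. Lengths are in m, angles in rad, forces in N, time in s.
With the tool pointing down it reaches from about 0.35 to 0.775 m from the base axis. Payload 3.1 kg.
Tool frame: the origin (TCP) lies midway between the tips of the shut fingers; the grasp point (between the pads) lies r.pinch_z behind it (r.pinch_z is the distance from the TCP to the grasp point, in m); z points along the fingers, y is the direction in which the jaws open and shut (so a half turn about z gives the same grasp; the last joint's range is limited). The gripper opens to 85 mm and grips with 20 to 120 N. Pads are 22 mm wide; open, the fingers measure 114 mm over their backs; the gripper's body (76 mm by 85 mm) begins 54 mm behind the grasp point. The pads swing forward as they close: fully open they stand 13 mm farther back than shut.
Start: joints at [1.222, 0.311, 0.014, 1.512, -0.004, 1.319, -0.027], TCP at [0.166, -0.524, 0.231] pointing down, gripper open.
Joint ranges: [-2.7, 2.7], [-0.3, 1.91], [-1.27, 1.3], [0.12, 2.57], [-1.44, 4.58], [0.2, 2.03], [-3.05, 3.05]. Speed limits (rad/s): [2.79, 2.79, 3.14, 3.14, 3.14, 3.14, 3.14].

### API

Orientations are given as a rotation vector (axis times angle).
In Python, from workcell import r gives the robot as it stands.
- The arm moves only by the tool jog_arm, never from a script. Its argument "plan" is a list of rows, each a list of 3 entries, a list of its own where there are three numbers: the shift along the tool's x, y, z in mm, then the turn, a rotation vector about the tool's x, y, z in rad, then the finger opening in mm, from 0 to 85.4. In form: [[[tx, ty, tz], [wx, wy, wz], hand], ...]. A call has 1 to 12 rows; each row is the pose to reach, as a shift and turn from the pose commanded when the call began, along the tool's axes at that moment; what a row does not reach only later rows make up. A row lasts 1/10 s, in which the tool goes at most 50 mm and 8.59 degrees, less where a joint would pass 70% of its speed; a pose out of reach is approached as far as the arm can. A call with a gripper value outside its range is refused whole. The fingers move at their own pace and stop on an object; the grip force is fixed at half the most. Time passes only in rows, so rows that repeat a pose let the fingers close. It gives the time, the measured TCP pose, the force and the opening at its end, in the units of the state.
- r.state(): the state, without advancing time (a new reading comes with each control period).
- r.read_camera(name): name is "scene" or "top" or "wrist"; returns a dict with "img" (420x560x3 uint8, red, green, blue), "fov_y" (degrees; the focal length in pixels is half the picture's height over the tangent of half this angle, whatever the lens; pixels are square), "cx", "cy" (the principal point, pixels), "D" ([k1, k2, p1, p2, k3] as OpenCV has them; the pictures are not rectified), "R" (3x3) and "t" (3): a world point X has camera coordinates R X + t; the wrist camera has in their place "tool_from_camera" (4x4, takes a point from camera to tool coordinates, whose origin is the TCP and whose axes are the flange's). Camera axes: x right, y down, z forward; pixel columns grow to the right and rows downward; lengths in m; the calibration is good to about 2 mm. A picture is of the moment at which its call begins: read the wrist's pose just before it. There is no depth.
- r.finish_job(): hands the job in, once; it reports no verdict.
Trained networks look in a picture, given as the dict that the camera call returned (one of the last four; its "shot" number tells which), for a name from the list of things; names that differ only in an ending like _2 or _b are one class to them, and where a whole thing is asked for, a point or a joint stands for the part that bears it (a point fixed in the world has none). Each returns a list of dicts, best first, with "confidence" (0 to 1); they miss things now and then, are a little off and sometimes report something else, mostly with a low value. They report only what shows in the picture. A call takes as long as a camera call. They do not tell look-alikes from the thing itself.
- r.recognise(target, picture): "box" ([left, top, width, height] in pixels, round what is visible of it).
- r.cut_out(target, picture): "pixels" (420x560 bool, what is visible of it) and "box" ([left, top, width, height] in pixels, round what is visible of it).
- r.pinpoint(target, picture): "at" ([column, row] in pixels: a listed point, or the origin of a listed thing).
The state is a dict: "time": time; "joints": joint angles; "qd": joint speeds; "tau": joint torques, N m; "eef_pos": TCP position; "tcp_rot": TCP orientation; "wrist_force": force on the tool from outside, world axes, zero at the start; "moment": the same for the moment, N m; "opening": finger opening in m.
Only numpy, scipy, OpenCV 4.12 (cv2) and the standard library are available. Lean on these libraries where they do the work, as an engineer would, in place of code of your own. Each camera call takes 0.05 s, during which the arm holds its last target. There are 200 camera calls.

### The job

Lift the red tag up off the handle bar of the incubator lid and set it in the white tray without dropping it, the lid staying shut meanwhile. Then raise the lid to 45 degrees, half-way to upright, for a colleague to reach in, and finish while still holding it there: it falls shut if let go. Leave the tube rack, the amber bottle and the yellow jar where they stand.

Things in the scene. Friction and masses are not known exactly. Their poses are not given: they have to be found in the camera images.
- incubator: Low white plate incubator, fixed to the bench ahead of the robot, turned by up to 0.35 rad. Origin on the bench under the middle of its chamber; +x points to its rear (away from the robot), z up. Chamber 200 mm deep (x), 220 wide (y), 112 high, under a clear blue-framed lid 14 mm thick; control housing 129 mm high behind it (to x = 175 mm).
- lid (a joint): Opening angle of the lid in rad: 0 shut, up to 1.4; 0.785 is 45 degrees. Free hinge with little friction: the lid (about 0.35 to 0.6 kg with its bar, centre of mass about 110 mm from the hinge) falls shut from any angle if let go.
- lid_hinge (a point): Middle of the lid's hinge axis, at the rear of the chamber, 90 mm behind the incubator's origin and about 120 mm above the bench; the axis runs along the incubator's y.
- bar_mid (a point): Middle of the lid's round handle bar, 12 mm thick, parallel to the hinge and 230 mm from it, 120 mm above the bench when shut. 124 mm free length between its end arms. It lies in the lid's plane, axis 42 mm in front of the lid's edge, only air between and below. At opening angle a it is 230 cos(a) mm in front of the hinge and 230 sin(a) mm above it.
- tag_mid (a point): Centre of the loose red tag, 62 mm above its underside; 70 to 120 g; 50 mm wide (y, along the bar), 28 thick (x), 124 high. Two legs 70 mm long, 16 mm apart, straddle the bar under a roof; on it stands a grip fin 12 mm thick (x), 34 wide, 46 high, its middle 39 mm above this point. Hangs within 25 mm of the bar's middle; must rise 75 mm to come free. Can stand on its legs.
- tray: White open tray, fixed, 160 (x) by 150 (y) by 28 mm high, walls 4 mm and floor 4 mm thick; origin at the bench under its centre, z up. On the left or the right of the incubator, turned by up to 0.25 rad.
- rack: Bystander: loose orange tube rack, 120 by 80 mm, 94 mm high with its tubes; origin under its centre. On the side opposite the tray.
- bottle: Bystander: loose amber bottle with blue cap, 64 mm across, 150 mm high; origin under its centre.
- sharps: Bystander: loose yellow jar with red lid, 94 mm across, 125 mm high; origin under its centre.
Not all that is in view belongs to the job. Of the things that look like the part that bears tag_mid, the smallest one is meant.

How it is judged:
On the way, in this order (a step that is already met when the one before it is completed fails the run):
1. the tag rests in the tray, let go, with the lid shut (x of tag_mid in the frame of tray between -0.08 and 0.08 m and y of tag_mid in the frame of tray between -0.075 and 0.075 m and height (world z) of tag_mid below 0.085 m and contact force between tag and tray above 0.1 N and contact force between tag and the fingers below 0.05 N and linear speed of tag below 0.05 m/s and value of joint lid below 0.1 rad), for 0.2 s.
2. the robot's fingers hold the lid open at about 45 degrees (value of joint lid between 0.68 and 0.89 rad and velocity of joint lid between -0.1 and 0.1 rad/s and contact force between lid and the fingers above 0.7 N and contact force between lid and tag below 0.05 N and contact force between lid and rack below 0.05 N and contact force between lid and bottle below 0.05 N and contact force between lid and sharps below 0.05 N), for 0.3 s.
At the end, for the whole second after the job is handed in: The lid is held still by the fingers at 45 degrees (39 to 51), nothing else propping it; the tag rests in the tray, upright or lying, untouched; rack, bottle and jar stand within 30 mm of where they were (all of step 2 and x of tag_mid in the frame of tray between -0.08 and 0.08 m and y of tag_mid in the frame of tray between -0.075 and 0.075 m and height (world z) of tag_mid below 0.085 m and contact force between tag and tray above 0.1 N and contact force between tag and the fingers below 0.05 N and linear speed of tag below 0.05 m/s and distance of each of rack, bottle, sharps from where it was at the start of the episode below 0.03 m and angle between each of rack, bottle, sharps's own z axis and vertical below 0.3 rad); the arm keeps its last pose, push and grip.
It fails at once if the tube rack is pushed away or knocked over (distance of rack from where it was at the start of the episode above 0.03 m or angle between rack's own z axis and vertical above 0.3 rad).
It fails at once if the amber bottle is pushed away or knocked over (distance of bottle from where it was at the start of the episode above 0.03 m or angle between bottle's own z axis and vertical above 0.3 rad).
It fails at once if the yellow jar is pushed away or knocked over (distance of sharps from where it was at the start of the episode above 0.03 m or angle between sharps's own z axis and vertical above 0.3 rad).
It fails at once if the tag is dropped from a height (it falls freely faster than 1 m/s) (linear speed of tag above 1 m/s and contact force between tag and the fingers below 0.05 N).
It fails at once if the lid is raised while the tag is still out of the tray (value of joint lid above 0.2 rad and horizontal distance between tag_mid and tray above 0.12 m).
It also fails if it takes over 62 s, if anything falls off the work surface, if the arm or the gripper's body presses on something with over 40 N, if the wrist force passes 120 N, or if a joint passes its speed limit or range.

## Working session

There is one attempt and no reset: what is moved stays moved. The work goes in short steps, Python scripts to look and compute and a tool call to move; the robot and the scene stay as the last step left them, time stands still between calls to the robot, and variables do not carry over. Pictures are saved under pics/ and viewed, about 8 in all and at most 12, crops included, and the job is handed in when it is done.

Besides the shell and the picture viewer there is one more tool, called by a JSON object that holds its "name" and its "arguments". jog_arm: Moves the arm, as the interface text tells. Its arguments: {"type":"object","properties":{"plan":{"type":"array","items":{"type":"array"}}},"required":["plan"]}

```bash
ls; mkdir -p pics
cat > h.py <<'E'
import numpy as np, cv2
from workcell import r
from scipy.spatial.transform import Rotation as Ro
def K(c):
    f=210/np.tan(np.radians(c["fov_y"])/2); return np.array([[f,0,c["cx"]],[0,f,c["cy"]],[0,0,1.]])
def ext(c,s=None):
    if "R" in c: return np.array(c["R"]),np.array(c["t"])
    T=np.eye(4);T[:3,:3]=Ro.from_rotvec(s["tcp_rot"]).as_matrix();T[:3,3]=s["eef_pos"]
    M=np.linalg.inv(T@np.array(c["tool_from_camera"])); return M[:3,:3],M[:3,3]
def ray(c,uv,s=None):
    R,t=ext(c,s);p=cv2.undistortPoints(np.array([[uv]],float),K(c),np.array(c["D"],float))[0,0]
    d=R.T@np.array([p[0],p[1],1]);return -R.T@t,d/np.linalg.norm(d)
def atz(c,uv,z,s=None):
    o,d=ray(c,uv,s);return o+d*(z-o[2])/d[2]
def tri(rays):
    A=0;b=0
    for o,d in rays: P=np.eye(3)-np.outer(d,d);A=A+P;b=b+P@o
    x=np.linalg.solve(A,b);return x,[np.linalg.norm((np.eye(3)-np.outer(d,d))@(x-o)) for o,d in rays]
def proj(c,X,s=None):
    R,t=ext(c,s);return cv2.projectPoints(np.array(X,float).reshape(-1,1,3),cv2.Rodrigues(R)[0],t,K(c),np.array(c["D"],float))[0].reshape(-1,2)
E
cat > a.py <<'E'
from h import *
print(r.pinch_z,r.state())
cs={n:r.read_camera(n) for n in("scene","top","wrist")}
cv2.imwrite("pics/s0.png",np.vstack([cs[n]["img"] for n in("scene",)])[:,:,::-1])
cv2.imwrite("pics/t0.png",cs["top"]["img"][:,:,::-1])
for n in("scene","top"):
    print(n,cs[n]["fov_y"],-np.array(cs[n]["R"]).T@cs[n]["t"])
    for k in("tag_mid","bar_mid","lid_hinge","incubator","tray","rack","bottle","sharps"):
        print(k,[(np.round(d["at"],1),round(d["confidence"],2)) for d in r.pinpoint(k,cs[n])], [(d["box"],round(d["confidence"],2)) for d in r.recognise(k,cs[n])] if k in("tag_mid","tray") else "")
E
python3 a.py
```

```text
pics
0.0187 {'time': 0.0, 'joints': array([ 1.2222912 ,  0.31173767,  0.01400132,  1.51308354, -0.00440282,
        1.31920516, -0.02716474]), 'qd': array([ 4.45744377e-04, -2.95031775e-05, -1.17159789e-03,  2.47625602e-04,
        1.42179304e-03,  8.60950817e-04, -5.96762491e-04]), 'tau': array([ 4.18524824e-04, -3.79908299e+01,  1.46296285e-01, -2.30589831e+01,
        1.20345672e-02,  1.35799448e-02, -6.08287820e-06]), 'eef_pos': array([ 0.16589013, -0.52360482,  0.23020383]), 'tcp_rot': array([-3.10234587e+00, -4.79838911e-01,  7.27960603e-04]), 'wrist_force': array([ 0.36484185,  0.34453661, -0.30050476]), 'moment': array([-0.01961768,  0.01123741,  0.0013284 ]), 'opening': 0.08521780005467665}
scene 47.849712199783674 [ 1.34313486 -0.09401001  1.14026671]
tag_mid [(array([265.8, 186.3]), 0.85), (array([318.5, 169.2]), 0.71), (array([321.7, 186.1]), 0.64)] [([302.6, 146.2, 27.7, 40.2], 0.77), ([252.9, 159.6, 17.0, 57.6], 0.68), ([312.2, 172.2, 18.8, 27.2], 0.57)]
bar_mid [(array([317.9, 185.1]), 0.55), (array([419. , 266.6]), 0.35)] 
lid_hinge [(array([322.3, 258.5]), 0.76)] 
in
[... 348 characters left out ...]
 0.74)] 
top 54.01462639332273 [ 0.48310316 -0.00963049  1.15964024]
tag_mid [(array([307.9, 255.3]), 0.92), (array([244.1, 242.5]), 0.6), (array([245.4, 278.9]), 0.55)] [([296.5, 240.2, 19.5, 32.1], 0.86), ([228.7, 266.3, 31.4, 29.7], 0.63), ([236.2, 234.8, 20.7, 14.7], 0.6), ([208.2, 153.4, 86.8, 94.2], 0.24), ([385.2, 239.9, 47.7, 47.2], 0.19)]
bar_mid [(array([248.4, 242.6]), 0.74)] 
lid_hinge [(array([249.1, 152.1]), 0.75)] 
incubator [(array([256.5, 197.7]), 0.9)] 
tray [(array([150.4, 267.5]), 0.83)] [([115.8, 236.4, 70.9, 68.8], 0.68), ([392.1, 137.3, 42.2, 39.3], 0.2)]
rack [(array([407.4, 261. ]), 0.67)] 
bottle [(array([155.9, 168.2]), 0.85)] 
sharps [(array([405.4, 165.1]), 0.9)]
```

View pics/s0.png

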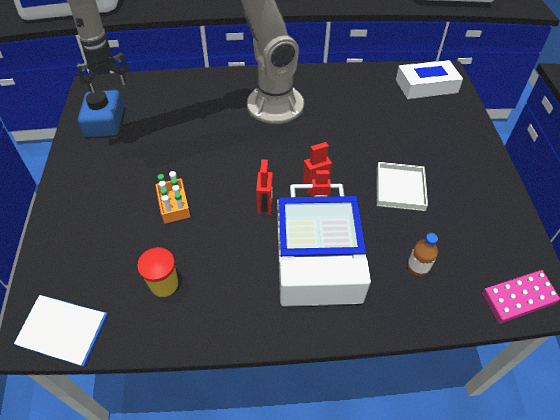

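View pics/t0.png

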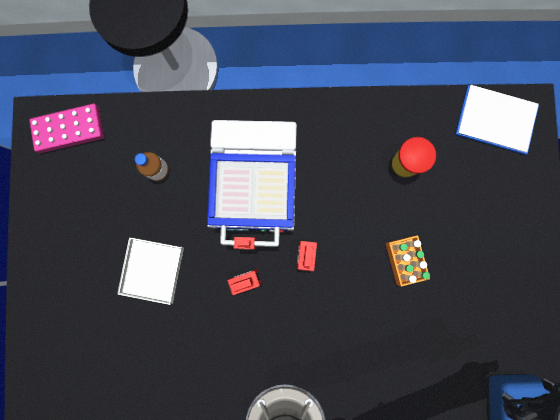

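```bash
cat > b.py <<'E'
from h import *
s=r.state();cs={n:r.read_camera(n) for n in("scene","top")}
T=cs["top"];S=cs["scene"]
P=lambda a,b:tri([ray(T,a),ray(S,b)])
print("tag",P((244.1,242.5),(321.7,186.1)),"bar",P((248.4,242.6),(317.9,185.1)),"hinge",P((249.1,152.1),(322.3,258.5)))
print("tall",P((307.9,255.3),(265.8,186.3)),"mid",P((245.4,278.9),(318.5,169.2)))
print("inc",P((256.5,197.7),(317,250.3)),"tray",P((150.4,267.5),(402,190.7)),"rack",P((407.4,261),(173.2,203.3)),"bottle",P((155.9,168.2),(416.5,268.7)),"sharps",P((405.4,165.1),(164.5,287.1)))
E
python3 b.py
```

```text
tag (array([0.50032342, 0.09686474, 0.11862772]), [np.float64(0.0015412716501156242), np.float64(0.001541271650115605)]) bar (array([0.49984176, 0.08565247, 0.12332843]), [np.float64(0.00164981242316069), np.float64(0.0016498124231606928)]) hinge (array([0.73288216, 0.07555211, 0.11291682]), [np.float64(0.0052769936133582555), np.float64(0.005276993613358249)])
tall (array([ 0.46553375, -0.06216216,  0.08942623]), [np.float64(0.004451449309981878), np.float64(0.004451449309981904)]) mid (array([0.40678263, 0.09992513, 0.08558762]), [np.float64(0.0037189081514603364), np.float64(0.003718908151460342)])
inc (array([ 0.63030425,  0.07500433, -0.01145346]), [np.float64(0.0033982777746021865), np.float64(0.003398277774602147)]) tray (array([ 0.43516889,  0.37489448, -0.00324992]), [np.float64(0.00024310084059675163), np.float64(0.000243100840596886)]) rack (array([ 0.44375757, -0.3433514 ,  0.00649974]), [np.float64(0.003126929318917558), np.float64(0.003126929318917416)]) bottle (array([ 7.18926478e-01,  3.55190754e-01, -6.51392957e-04]), [np.float64(0.005183301994309932), np.float64(0.005183301994309911)]) sharps (array([ 0.71744933, -0.35541225, -0.01574329]), [np.float64(0.002830724113987543), np.float64(0.0028307241139876563)])
```

The scene picture shows three red tags: one on the bar at about (321,182), with tall ones standing at (265,187) and (318,165). The tray is at (402,187), and the top view agrees. The bar tag is the smallest and triangulates to (0.500, 0.097, 0.119), which matches the expected 0.118 height. Next I'll hover above it for wrist views.

```bash
cat >> h.py <<'E'
def go(pos,yaw,pitch=0):
    """shift (mm, tool axes) and rotvec to TCP pos, tool down, tool x at yaw"""
    s=r.state();R0=Ro.from_rotvec(s["tcp_rot"])
    G=Ro.from_euler("z",yaw)*Ro.from_euler("x",np.pi)
    print("shift",np.round(R0.inv().apply(np.array(pos)-s["eef_pos"])*1000,1),"turn",np.round((R0.inv()*G).as_rotvec(),4),"t",round(s["time"],2))
E
python3 -c "
from h import *
go([.44,.097,.36],1.53)
print(r.read_camera('wrist')['tool_from_camera'],r.read_camera('wrist')['fov_y'])"
```

```text
shift [ 448.8 -509.6 -128.7] turn [-0.      0.     -1.2231] t 1.25
[[-3.81922294e-05 -9.52479561e-01 -3.04602504e-01  7.72149210e-02]
 [ 9.99999411e-01 -3.66763160e-04  1.02146963e-03  5.68820967e-04]
 [-1.08464592e-03 -3.04602285e-01  9.52479014e-01 -1.42743624e-01]
 [ 0.00000000e+00  0.00000000e+00  0.00000000e+00  1.00000000e+00]] 58.0445730072154
```

{"name": "jog_arm", "arguments": {"plan": [[[0, 0, -80], [0, 0, 0], 85], [[0, 0, -129], [0, 0, 0], 85], [[449, -510, -129], [0, 0, -1.223], 60], [[449, -510, -129], [0, 0, -1.223], 60], [[449, -510, -129], [0, 0, -1.223], 60], [[449, -510, -129], [0, 0, -1.223], 60], [[449, -510, -129], [0, 0, -1.223], 60], [[449, -510, -129], [0, 0, -1.223], 60], [[449, -510, -129], [0, 0, -1.223], 60], [[449, -510, -129], [0, 0, -1.223], 60], [[449, -510, -129], [0, 0, -1.223], 60], [[449, -510, -129], [0, 0, -1.223], 60]]}}

```text
time: 2.55
eef_pos: [0.3679, -0.0652, 0.3531]
tcp_rot: [2.265, 2.174, 0.0]
wrist_force: [1.6, -0.3, 0.6]
opening: 0.0601
```

```bash
python3 -c "
from h import *
go([.44,.097,.36],1.53);print(r.state()['qd'])"
```

```text
shift [165.   65.4  -7. ] turn [ 0.0014  0.0012 -0.    ] t 2.55
[-0.52001258  0.20649594 -0.81764177 -0.24289243  0.02743739  0.01910976
 -1.34640507]
```

{"name": "jog_arm", "arguments": {"plan": [[[130, 50, 0], [0, 0, 0], 60], [[130, 50, 0], [0, 0, 0], 60], [[130, 50, 0], [0, 0, 0], 60], [[130, 50, 0], [0, 0, 0], 60], [[130, 50, 0], [0, 0, 0], 60], [[130, 50, 0], [0, 0, 0], 60]]}}

```text
time: 3.15
eef_pos: [0.4227, 0.059, 0.3525]
tcp_rot: [2.269, 2.172, -0.002]
wrist_force: [-0.3, -0.4, 0.6]
opening: 0.0599
```

```bash
cat > c.py <<'E'
from h import *
import sys
s=r.state();c=r.read_camera("wrist");n=sys.argv[1]
np.save(n+".npy",c["img"]);cv2.imwrite("pics/%s.png"%n,c["img"][:,:,::-1])
print(s["eef_pos"],s["tcp_rot"],np.abs(s["qd"]).max(),s["time"])
for k in("tag_mid","bar_mid"):
    for d in r.pinpoint(k,c):
        print(k,np.round(d["at"],1),round(d["confidence"],2),"ray",[list(np.round(v,4)) for v in ray(c,d["at"],s)],"at z .118",np.round(atz(c,d["at"],.118,s),4))
go([.5,.097,.36],1.53)
E
python3 c.py w1
```

```text
[0.42269708 0.05903477 0.3524881 ] [ 2.26886678e+00  2.17218401e+00 -1.78571652e-03] 0.013004267290150763 3.15
tag_mid [253.8 131. ] 0.92 ray [[np.float64(0.4255), np.float64(0.1364), np.float64(0.4951)], [np.float64(-0.0653), np.float64(-0.0883), np.float64(-0.994)]] at z .118 [0.4007 0.1029 0.118 ]
tag_mid [352.4 133.2] 0.73 ray [[np.float64(0.4255), np.float64(0.1364), np.float64(0.4951)], [np.float64(0.1854), np.float64(-0.103), np.float64(-0.9772)]] at z .118 [0.4971 0.0966 0.118 ]
tag_mid [316.5 272.2] 0.69 ray [[np.float64(0.4255), np.float64(0.1364), np.float64(0.4951)], [np.float64(0.0817), np.float64(-0.4456), np.float64(-0.8915)]] at z .118 [ 0.4601 -0.0522  0.118 ]
shift [41.3 75.5 -7.4] turn [ 0.0001  0.0009 -0.0036] t 3.3
```

{"name": "jog_arm", "arguments": {"plan": [[[41, 75, 40], [0, 0, 0], 60], [[41, 75, 40], [0, 0, 0], 60], [[41, 75, 40], [0, 0, 0], 60], [[41, 75, 40], [0, 0, 0], 60], [[41, 75, 40], [0, 0, 0], 60]]}}

```text
time: 3.8
eef_pos: [0.4991, 0.0979, 0.3135]
tcp_rot: [2.267, 2.173, 0.0]
wrist_force: [-0.2, -0.1, 0.5]
opening: 0.0599
```

```bash
python3 c.py w2
```

```text
[0.49910011 0.09792138 0.31351541] [2.26674949e+00 2.17335279e+00 3.71609201e-04] 0.030155978191608427 3.8
tag_mid [252.2 322.2] 0.91 ray [[np.float64(0.5016), np.float64(0.1752), np.float64(0.4562)], [np.float64(-0.0866), np.float64(-0.5486), np.float64(-0.8316)]] at z .118 [ 0.4664 -0.0479  0.118 ]
tag_mid [275.9 185.9] 0.56 ray [[np.float64(0.5016), np.float64(0.1752), np.float64(0.4562)], [np.float64(-0.0129), np.float64(-0.2302), np.float64(-0.9731)]] at z .118 [0.4971 0.0952 0.118 ]
shift [ -1.1   1.  -45.8] turn [ 0.0031  0.0013 -0.0012] t 3.95
```

View pics/w2.png

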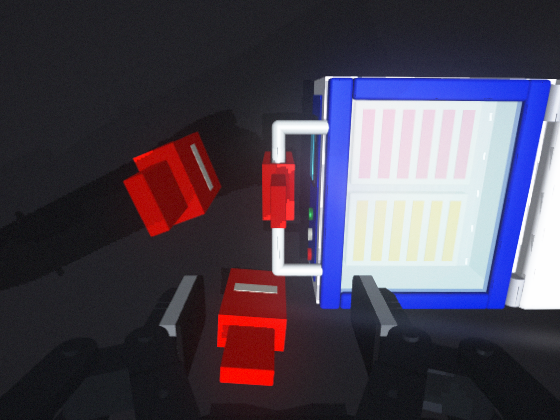

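Wrist view: the bar runs from (279,127) to (277,270). The small tag is on it at (279,187), with its fin at about (279,200). The larger decoys are at (175,185) and (252,325). Next I'll fit the bar line and the fin.

```bash
cat > d.py <<'E'
from h import *
s=r.state();c=r.read_camera("wrist");im=c["img"].astype(int)
pts=[]
for v in list(range(138,150))+list(range(230,262)):
    row=im[v,262:300];m=np.where(row.min(1)>110)[0]
    if len(m)>4: pts.append((v,262+m.mean(),len(m)))
P=np.array([atz(c,(u,v),.12,s) for v,u,_ in pts])
print("bar px",pts[0],pts[-1],"ends",P[0],P[-1])
a=np.polyfit(P[:,1],P[:,0],1);print("x=a*y+b",a,"incub yaw",-np.arctan(a[0]))
red=(im[:,:,0]>90)&(im[:,:,1]<60);red[:,:258]=0;red[:,300:]=0;red[:145]=0;red[232:]=0
for v in range(150,232,4):
    m=np.where(red[v])[0]
    if len(m): print(v,m.min(),m.max(),im[v,m.min():m.max()+1:3,0])
print("bar arms corners",[np.round(atz(c,p,.12,s),4) for p in((279,125),(278,271))])
E
python3 d.py
```

```text
bar px (138, np.float64(277.5), 14) (261, np.float64(277.0), 13) ends [0.50090102 0.13848953 0.12      ] [0.49543894 0.02066681 0.12      ]
x=a*y+b [0.04667858 0.49441221] incub yaw -0.046644720524636994
154 264 291 [121 127  72 228 246 249 229 115 132  97]
158 263 292 [118 127 117 200 241 252 237 102 135 134]
162 262 293 [118 131 123 120 170 203 180 154 123 132 134]
166 261 284 [145 202 205 205 202 219 224 223]
170 261 294 [109 202 205 205 192 178 181 180 181 217 233 106]
174 261 294 [103 200 202 191 137 139 138 140 179 182 203  97]
178 261 294 [104 202 202 159 130 130 133 131 172 181 203  94]
182 261 293 [107 201 200 149 132 131 129 131 157 183 203]
186 261 293 [105 202 203 182 190 191 188 191 157 181 204]
190 261 293 [112 204 203 194 204 205 203 205 165 184 203]
194 261 293 [117 203 202 195 205 203 204 206 175 181 208]
198 262 293 [185 201 206 199 202 206 203 202 180 200 206]
202 262 293 [188 205 203 203 205 202 205 204 181 254 254]
206 262 293 [186 204 201 201 207 204 206 203 250 254 254]
210 262 293 [188 201 201 203 206 202 203 201 253 254 254]
214 262 293 [187 200 254 203 202 202 201 201 253 254 254]
218 262 293 [185 254 254 203 202 203 201 204 253 254 254]
222 270 285 [176 204 203 203 252 148]
226 270 285 [181 204 204 253 253 144]
bar arms corners [array([0.5027, 0.1496, 0.12  ]), array([0.496 , 0.0099, 0.12  ])]
```

```bash
python3 -c "
from h import *
go([.4987,.0952,.142],1.524)"
```

```text
shift [ -2.7  -0.9 172.1] turn [0.003  0.0012 0.0047] t 4.0
```

{"name": "jog_arm", "arguments": {"plan": [[[-3, -1, 40], [0, 0, 0.005], 40], [[-3, -1, 80], [0, 0, 0.005], 40], [[-3, -1, 110], [0, 0, 0.005], 40], [[-3, -1, 130], [0, 0, 0.005], 40], [[-3, -1, 145], [0, 0, 0.005], 40], [[-3, -1, 145], [0, 0, 0.005], 40], [[-3, -1, 145], [0, 0, 0.005], 40]]}}

```text
time: 4.7
eef_pos: [0.4986, 0.0954, 0.1686]
tcp_rot: [2.271, 2.168, 0.001]
wrist_force: [-0.4, 0.3, -0.2]
opening: 0.0404
```

Run:
```python
from h import *
c=r.read_camera("wrist");cv2.imwrite("pics/w3.png",c["img"][:,:,::-1])
go([.4987,.0952,.142],1.524);print(r.state()["wrist_force"])
```

```text
shift [-0.5 -0.4 27. ] turn [ 0.0026 -0.0001  0.0005] t 4.75
[-0.26099818  0.409752    0.37454707]
```

View pics/w3.png

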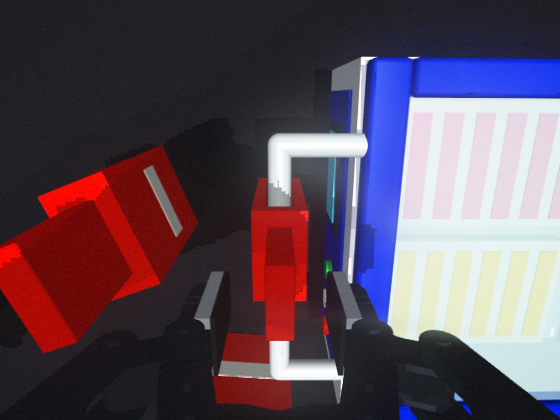

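The fin at (280,290) lies midway between the pads at (212,330) and (345,330). I'll descend, close, and lift slightly.

{"name": "jog_arm", "arguments": {"plan": [[[0, 0, 15], [0, 0, 0], 40], [[0, 0, 27], [0, 0, 0], 40], [[0, 0, 27], [0, 0, 0], 40], [[0, 0, 27], [0, 0, 0], 0], [[0, 0, 27], [0, 0, 0], 0], [[0, 0, 27], [0, 0, 0], 0], [[0, 0, 27], [0, 0, 0], 0], [[0, 0, 27], [0, 0, 0], 0], [[0, 0, 27], [0, 0, 0], 0], [[0, 0, 17], [0, 0, 0], 0], [[0, 0, 7], [0, 0, 0], 0], [[0, 0, 7], [0, 0, 0], 0]]}}

```text
time: 5.95
eef_pos: [0.4992, 0.096, 0.1621]
tcp_rot: [2.271, 2.169, 0.003]
wrist_force: [0.9, 0.0, -0.5]
opening: 0.0115
```

{"name": "jog_arm", "arguments": {"plan": [[[0, 0, -20], [0, 0, 0], 0], [[0, 0, -40], [0, 0, 0], 0], [[0, 0, -60], [0, 0, 0], 0], [[0, 0, -80], [0, 0, 0], 0], [[0, 0, -105], [0, 0, 0], 0], [[0, 0, -125], [0, 0, 0], 0], [[0, 0, -130], [0, 0, 0], 0], [[0, 0, -130], [0, 0, 0], 0], [[0, 0, -130], [0, 0, 0], 0]]}}

```text
time: 6.85
eef_pos: [0.4976, 0.0952, 0.2893]
tcp_rot: [-2.271, -2.169, 0.003]
wrist_force: [0.1, -0.0, -0.7]
opening: 0.0115
```

Run:
```python
from h import *
s=r.state();c=r.read_camera("scene");t=r.read_camera("top");cv2.imwrite("pics/s1.png",cv2.resize(c["img"][100:320,150:450,::-1],None,fx=2,fy=2))
print(s["wrist_force"],s["opening"])
for k in("tag_mid","tray"):
  for q in(c,t): print(k,[(np.round(d["at"],1),round(d["confidence"],2)) for d in r.pinpoint(k,q)])
m=r.cut_out("tray",t)[0];pp=cv2.findContours(m["pixels"].astype(np.uint8),0,2)[0]
h=max(pp,key=cv2.contourArea)[:,0]
w=np.array([atz(t,p,.028)[:2] for p in h],np.float32);print(cv2.minAreaRect(w))
go([.435,.375,.29],1.524)
```

```text
[ 0.12387375 -0.02764857 -0.69893926] 0.011472622967012673
tag_mid [(array([317.2, 168.6]), 0.68), (array([324.6, 149.2]), 0.64)]
tag_mid [(array([307.5, 255.6]), 0.89), (array([243.4, 280.3]), 0.45), (array([238.7, 242.1]), 0.38)]
tray [(array([402.1, 187.3]), 0.57)]
tray []
((0.4281623959541321, 0.36592888832092285), (0.1573590338230133, 0.1610177904367447), 78.574462890625)
shift [ 2.763e+02 -7.590e+01  2.000e-01] turn [-0.0009  0.0001  0.0009] t 7.2
```

View pics/s1.png

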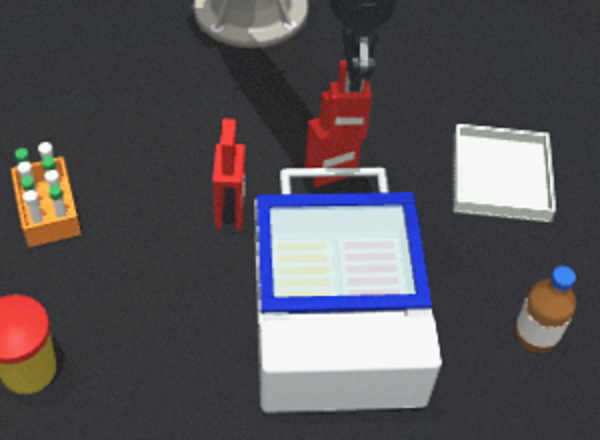

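The tag hangs free in the gripper at about (348,105) in the crop, the lid is shut, and the tray is at (503,172). Moving over the tray.

{"name": "jog_arm", "arguments": {"plan": [[[30, -8, 0], [0, 0, 0], 0], [[70, -18, 0], [0, 0, 0], 0], [[110, -30, 0], [0, 0, 0], 0], [[150, -43, 0], [0, 0, 0], 0], [[190, -57, 0], [0, 0, 0], 0], [[230, -68, 0], [0, 0, 0], 0], [[260, -77, 20], [0, 0, 0], 0], [[272, -81, 50], [0, 0, 0], 0], [[272, -81, 90], [0, 0, 0], 0], [[272, -81, 120], [0, 0, 0], 0], [[272, -81, 120], [0, 0, 0], 0], [[272, -81, 120], [0, 0, 0], 0]]}}

```text
time: 8.4
eef_pos: [0.4301, 0.371, 0.1709]
tcp_rot: [-2.272, -2.169, 0.0]
wrist_force: [0.0, 0.0, 0.3]
opening: 0.0112
```

Run:
```python
from h import *
s=r.state();c=r.read_camera("scene");t=r.read_camera("top");cv2.imwrite("pics/s2.png",np.hstack([cv2.resize(q["img"][a:a+100,b:b+130,::-1],None,fx=3,fy=3) for q,a,b in((c,120,340),(t,210,90))]))
print(s["eef_pos"],s["opening"],s["wrist_force"])
q=[[(np.round(d["at"],1),round(d["confidence"],2)) for d in r.pinpoint("tag_mid",q)] for q in(c,t)];print(q)
go([.430,.370,.092],1.524)
```

```text
[0.43013271 0.37104282 0.17091121] 0.01119638133786044 [0.02585844 0.04242009 0.25560312]
[[(array([413.6, 158. ]), 0.85), (array([264.7, 187.1]), 0.67), (array([319.8, 167.1]), 0.61)], [(array([245.4, 278.3]), 0.87), (array([304.5, 254.8]), 0.85), (array([130.1, 271.6]), 0.62)]]
shift [-2.5 -1.  80.9] turn [ 0.003  -0.0031  0.0005] t 8.6
```

View pics/s2.png

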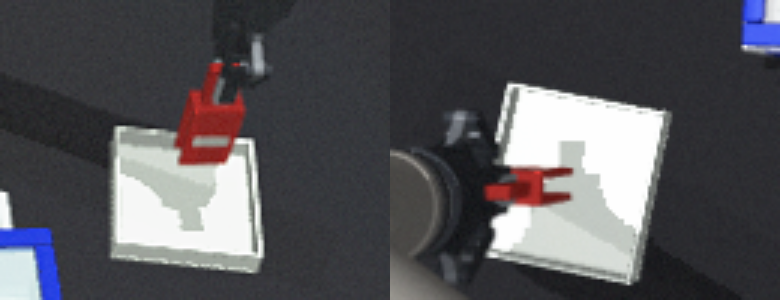

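Run:
```python
from h import *
c=r.read_camera("scene");t=r.read_camera("top")
print(tri([ray(c,(413.6,158)),ray(t,(130.1,271.6))]), proj(c,[[.43,.37,.147],[.43,.37,.004]]),proj(t,[[.43,.37,.147],[.43,.37,.004]]))
cn=[(480+0)*0]
# tray rim corners in crops /3 + offset (top): 
for p in((512,85),(668,112),(635,282)): print(atz(t,((p[0]-390)/3+90,p[1]/3+210),.028))
```

```text
(array([0.43171962, 0.3784    , 0.14371379]), [np.float64(0.0006527964430865986), np.float64(0.0006527964430866085)]) [[410.74706426 156.96172241]
 [400.69335904 188.05166727]] [[132.65145168 272.3178681 ]
 [151.35022523 269.44590386]]
[0.51780919 0.42112273 0.028     ]
[0.49083569 0.27476314 0.028     ]
[0.33627846 0.30523653 0.028     ]
```

The tag's measured centre is (0.432, 0.378, 0.144), it hangs upright, and the tray centre is about (0.427, 0.363). Descending with a small y correction.

{"name": "jog_arm", "arguments": {"plan": [[[-10, -2, 30], [0, 0, 0], 0], [[-10, -2, 55], [0, 0, 0], 0], [[-10, -2, 68], [0, 0, 0], 0], [[-10, -2, 72], [0, 0, 0], 0], [[-10, -2, 74], [0, 0, 0], 0], [[-10, -2, 74], [0, 0, 0], 0], [[-10, -2, 74], [0, 0, 0], 0]]}}

```text
time: 9.4
eef_pos: [0.428, 0.3621, 0.0978]
tcp_rot: [-2.272, -2.17, -0.004]
wrist_force: [-0.4, 0.4, -1.0]
opening: 0.0113
```

{"name": "jog_arm", "arguments": {"plan": [[[0, 0, 2], [0, 0, 0], 0], [[0, 0, 3], [0, 0, 0], 0], [[0, 0, 3], [0, 0, 0], 0], [[0, 0, 3], [0, 0, 0], 0]]}}

```text
time: 9.8
eef_pos: [0.4275, 0.3611, 0.0936]
tcp_rot: [2.272, 2.17, 0.0]
wrist_force: [0.3, 0.3, -0.9]
opening: 0.011
```

{"name": "jog_arm", "arguments": {"plan": [[[0, 0, 1], [0, 0, 0], 0], [[0, 0, 2], [0, 0, 0], 0], [[0, 0, 2], [0, 0, 0], 0], [[0, 0, 2], [0, 0, 0], 0]]}}

```text
time: 10.2
eef_pos: [0.4274, 0.3611, 0.0915]
tcp_rot: [-2.272, -2.17, 0.0]
wrist_force: [0.1, 0.6, -0.4]
opening: 0.0109
```

{"name": "jog_arm", "arguments": {"plan": [[[0, 0, 1], [0, 0, 0], 0], [[0, 0, 2], [0, 0, 0], 0], [[0, 0, 2], [0, 0, 0], 0], [[0, 0, 2], [0, 0, 0], 0]]}}

```text
time: 10.6
eef_pos: [0.4276, 0.3613, 0.09]
tcp_rot: [2.272, 2.17, 0.001]
wrist_force: [-1.0, -1.1, 3.1]
opening: 0.0116
```

Contact registers at 3 N upward, so I'll open the fingers and rise.

{"name": "jog_arm", "arguments": {"plan": [[[0, 0, 0], [0, 0, 0], 20], [[0, 0, 0], [0, 0, 0], 30], [[0, 0, 0], [0, 0, 0], 50], [[0, 0, 0], [0, 0, 0], 50], [[0, 0, 0], [0, 0, 0], 50], [[0, 0, -20], [0, 0, 0], 50], [[0, 0, -50], [0, 0, 0], 50], [[0, 0, -100], [0, 0, 0], 50], [[0, 0, -150], [0, 0, 0], 40], [[0, 0, -180], [0, 0, 0], 36], [[0, 0, -180], [0, 0, 0], 36], [[0, 0, -180], [0, 0, 0], 36]]}}

```text
time: 11.8
eef_pos: [0.4275, 0.3613, 0.2699]
tcp_rot: [2.271, 2.17, 0.002]
wrist_force: [0.4, 0.6, 0.4]
opening: 0.0361
```

Run:
```python
from h import *
s=r.state();c=r.read_camera("scene");t=r.read_camera("top");cv2.imwrite("pics/s3.png",cv2.resize(c["img"][120:300,240:440,::-1],None,fx=3,fy=3))
q=[[(np.round(d["at"],1),round(d["confidence"],2)) for d in r.pinpoint("tag_mid",q)] for q in(c,t)];print(q, proj(c,[.428,.363,.066]),proj(t,[.428,.363,.066]))
go([.4981,.080,.27],1.524)
```

```text
[[(array([317.6, 167. ]), 0.85), (array([265.5, 185.3]), 0.76), (array([405.5, 174.9]), 0.69)], [(array([244.6, 281.4]), 0.82), (array([148.8, 269.5]), 0.57)]] [[402.54012869 174.75689142]] [[146.40794639 271.3269675 ]]
shift [-276.6   83.9   -1.8] turn [-0.0025  0.0026  0.0009] t 12.0
```

View pics/s3.png

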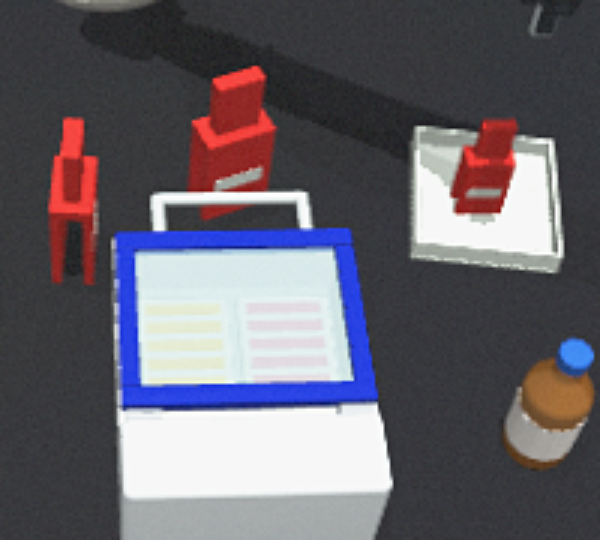

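The tag stands in the tray at (485,170) in the crop, upright, and the lid is shut. Next is the bar.

{"name": "jog_arm", "arguments": {"plan": [[[-50, 15, 0], [0, 0, 0], 36], [[-100, 30, 0], [0, 0, 0], 36], [[-150, 46, 0], [0, 0, 0], 36], [[-195, 60, 0], [0, 0, 0], 36], [[-235, 71, 0], [0, 0, 0], 36], [[-265, 80, 0], [0, 0, 0], 36], [[-284, 84, 0], [0, 0, 0], 36], [[-284, 84, 40], [0, 0, 0], 36], [[-284, 84, 80], [0, 0, 0], 36], [[-284, 84, 80], [0, 0, 0], 36], [[-284, 84, 80], [0, 0, 0], 36]]}}

```text
time: 13.1
eef_pos: [0.4977, 0.0736, 0.1892]
tcp_rot: [-2.27, -2.169, 0.002]
wrist_force: [0.5, 1.0, 0.6]
opening: 0.0362
```

Run:
```python
from h import *
c=r.read_camera("wrist");cv2.imwrite("pics/w4.png",c["img"][:,:,::-1])
go([.4978,.072,.101],1.524);print(r.state()["wrist_force"])
```

```text
shift [-2.3 -1.2 89.7] turn [ 0.0013 -0.0008  0.0014] t 13.15
[1.01456114 0.24858628 0.76418303]
```

View pics/w4.png

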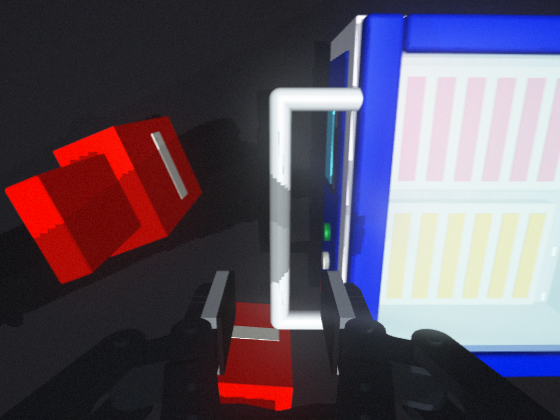

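The bar at u=280 is centred between the pads (212 and 345). Descending and gripping.

{"name": "jog_arm", "arguments": {"plan": [[[-2, -1, 40], [0, 0, 0], 36], [[-2, -1, 70], [0, 0, 0], 36], [[-2, -1, 88], [0, 0, 0], 36], [[-2, -1, 88], [0, 0, 0], 36], [[-2, -1, 88], [0, 0, 0], 36], [[-2, -1, 88], [0, 0, 0], 0], [[-2, -1, 88], [0, 0, 0], 0], [[-2, -1, 88], [0, 0, 0], 0], [[-2, -1, 88], [0, 0, 0], 0], [[-2, -1, 88], [0, 0, 0], 0], [[-2, -1, 88], [0, 0, 0], 0]]}}

```text
time: 14.25
eef_pos: [0.4983, 0.0722, 0.1037]
tcp_rot: [2.271, 2.168, 0.003]
wrist_force: [-2.3, 0.6, 4.4]
opening: 0.0099
```

Run:
```python
from h import *
s=r.state();print(s["eef_pos"],s["wrist_force"],s["opening"])
R0=Ro.from_rotvec(s["tcp_rot"]);y=-.0466
for a in np.r_[.05,np.arange(.1,.8,.1),.785]:
    d=230*np.array([(1-np.cos(a))*np.cos(y),(1-np.cos(a))*np.sin(y),np.sin(a)]);print(round(a,3),np.round(R0.inv().apply(d)).astype(int))
```

```text
[0.49826886 0.07218924 0.10373703] [-2.29406527  0.57303472  4.35786682] 0.009858699672866225
0.05 [  0   0 -11]
0.1 [  0   1 -23]
0.2 [  0   5 -46]
0.3 [  0  10 -68]
0.4 [  0  18 -90]
0.5 [   0   28 -110]
0.6 [   0   41 -130]
0.7 [   0   55 -148]
0.785 [   0   68 -162]
```

{"name": "jog_arm", "arguments": {"plan": [[[0, 0, -6], [0, 0, 0], 0], [[0, 0, -11], [0, 0, 0], 0], [[0, 1, -17], [0, 0, 0], 0], [[0, 1, -23], [0, 0, 0], 0], [[0, 3, -35], [0, 0, 0], 0], [[0, 5, -46], [0, 0, 0], 0], [[0, 5, -46], [0, 0, 0], 0]]}}

```text
time: 14.95
eef_pos: [0.5039, 0.0719, 0.1493]
tcp_rot: [2.271, 2.168, 0.006]
wrist_force: [3.8, 1.7, -3.9]
opening: 0.0097
```

Run:
```python
from h import *
s=r.state();print(s["eef_pos"],s["wrist_force"],s["opening"])
c=r.read_camera("scene");t=r.read_camera("top");cv2.imwrite("pics/s4.png",cv2.resize(c["img"][120:300,240:440,::-1],None,fx=3,fy=3))
```

```text
[0.50392347 0.07192878 0.14932839] [ 3.77273128  1.73697296 -3.91538568] 0.009712883882428063
```

View pics/s4.png

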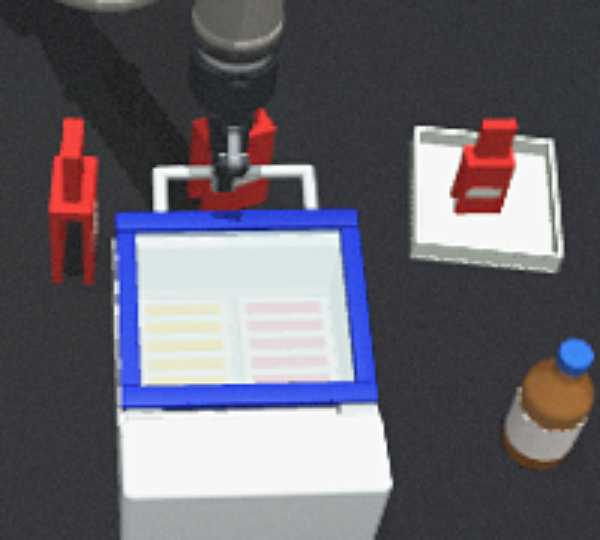

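The bar has risen, with the lid's front edge up and the fingers on the bar at (232,170). Continuing along the arc.

{"name": "jog_arm", "arguments": {"plan": [[[0, 2, -11], [0, 0, 0], 0], [[0, 5, -22], [0, 0, 0], 0], [[0, 9, -33], [0, 0, 0], 0], [[0, 13, -44], [0, 0, 0], 0], [[0, 18, -54], [0, 0, 0], 0], [[0, 23, -64], [0, 0, 0], 0], [[0, 29, -74], [0, 0, 0], 0], [[0, 36, -84], [0, 0, 0], 0], [[0, 43, -93], [0, 0, 0], 0], [[0, 50, -102], [0, 0, 0], 0], [[0, 57, -110], [0, 0, 0], 0], [[0, 63, -116], [0, 0, 0], 0]]}}

```text
time: 16.25
eef_pos: [0.5636, 0.0691, 0.2618]
tcp_rot: [-2.267, -2.168, 0.006]
wrist_force: [2.1, 2.9, -7.9]
opening: 0.0099
```

{"name": "jog_arm", "arguments": {"plan": [[[0, 0, 0], [0, 0, 0], 0], [[0, 0, 0], [0, 0, 0], 0], [[0, 0, 0], [0, 0, 0], 0], [[0, 0, 0], [0, 0, 0], 0], [[0, 0, 0], [0, 0, 0], 0]]}}

```text
time: 16.75
eef_pos: [0.565, 0.0691, 0.2635]
tcp_rot: [-2.271, -2.17, -0.001]
wrist_force: [2.7, 3.9, -5.2]
opening: 0.0096
```

Run:
```python
from h import *
s=r.state();print(s["eef_pos"],s["wrist_force"],s["opening"],s["time"])
c=r.read_camera("scene");t=r.read_camera("top");cv2.imwrite("pics/s5.png",cv2.resize(c["img"][100:310,140:450,::-1],None,fx=2.5,fy=2.5))
for k in("tag_mid","bar_mid","rack","bottle","sharps"): print(k,[[(np.round(d["at"],1),round(d["confidence"],2)) for d in r.pinpoint(k,q)] for q in(c,t)])
h=np.array([.4981,.0803,.12])+.23*np.array([np.cos(.0466),-np.sin(.0466),0])
for a in(.68,.785,.89):
    p=h+.23*np.array([-np.cos(a)*np.cos(.0466),np.cos(a)*np.sin(.0466),np.sin(a)]);print(a,p,proj(c,p),proj(t,p))
g=s["eef_pos"]+[0,0,.0163];d=g-h;print("grasp",g,"angle",np.arctan2(d[2],-d[0]),np.hypot(d[0],d[2]))
```

```text
[0.56499602 0.06910736 0.2634928 ] [ 2.66281624  3.91659849 -5.22980549] 0.0095708290013771 16.75
tag_mid [[(array([265.5, 186.3]), 0.95), (array([318.4, 167.9]), 0.76), (array([404.9, 175.2]), 0.74), (array([314.9, 251.6]), 0.68), (array([400.9, 189.4]), 0.56)], [(array([309. , 257.1]), 0.77), (array([146.7, 270.8]), 0.68)]]
bar_mid [[(array([320.9, 165.6]), 0.9)], []]
rack [[(array([176. , 206.5]), 0.63)], [(array([405.2, 263.7]), 0.98)]]
bottle [[(array([417.4, 267.4]), 0.67)], [(array([158.5, 167.4]), 0.61)]]
sharps [[(array([165.9, 289.7]), 0.58)], [(array([405.7, 161.4]), 0.62)]]
0.68 [0.54920274 0.07791689 0.2646224 ] [[320.73950531 164.13608448]] [[245.10505298 218.88516222]]
0.785 [0.56532764 0.07716492 0.28256979] [[321.84646557 164.03963528]] [[244.56118206 210.77133782]]
0.89 [0.5832427  0.07632948 0.2987265 ] [[323.00431918 164.99054   ]] [[244.11501307 201.59609443]]
grasp [0.56499602 0.06910736 0.2797928 ] angle 0.7759097557576273 0.2281562192677249
```

View pics/s5.png

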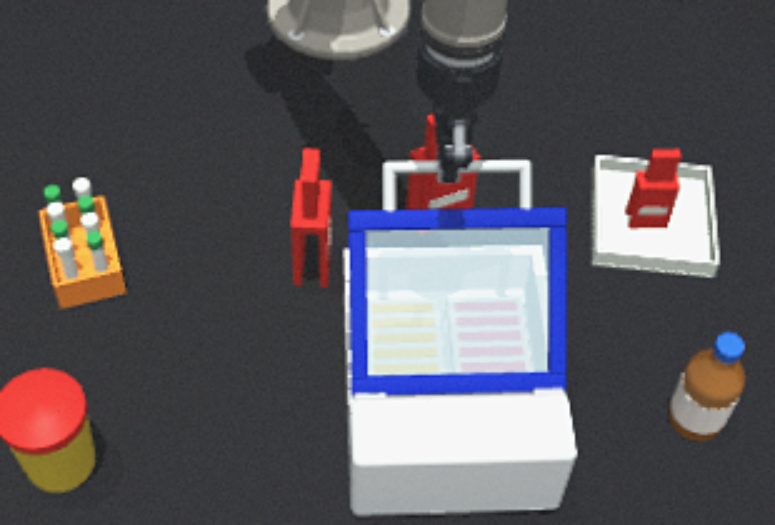

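The lid is raised and held, with the tag, rack, bottle and jar in place. One independent angle check: the bar seen from the top camera.

Run:
```python
from h import *
s=r.state();t=r.read_camera("top");im=t["img"].astype(int)
ys=-.0466;X=np.array([np.cos(ys),np.sin(ys),0]);Y=np.array([-np.sin(ys),np.cos(ys),0]);b=np.array([.4981,.0803,.12]);h=b+.23*X
blue=(im[...,2]>120)&(im[...,0]<80)&(im[...,1]<80);
vs,us=np.where(blue);k=(us>190)&(us<310)&(vs>120)&(vs<260);print("blue cols/rows",us[k].min(),us[k].max(),vs[k].min(),vs[k].max())
for a in(.6,.68,.73,.785,.84,.89):
    D=-np.cos(a)*X+np.array([0,0,np.sin(a)]);N=np.sin(a)*X+np.array([0,0,np.cos(a)])
    e=[h+.188*D+q*Y+w*N for q in(-.1,.1) for w in(-.007,.007)]
    o=[proj(t,h+.23*D+q*Y)[0] for q in(-.055,-.04,.04,.055)]
    print(a,np.round(proj(t,e)).tolist(),[np.round(p).astype(int).tolist()+[int(im[int(round(p[1])),int(round(p[0]))].min())] for p in o])
print(s["wrist_force"])
for u in(229,270): print(u,[(v,int(im[v,u].min()),int(im[v,u,2])) for v in range(185,235,2)])
```

```text
blue cols/rows 208 295 150 200
0.6 [[291.0, 213.0], [291.0, 209.0], [204.0, 210.0], [203.0, 207.0]] [[270, 225, 134], [264, 225, 162], [228, 224, 202], [221, 224, 188]]
0.68 [[291.0, 209.0], [291.0, 204.0], [203.0, 206.0], [202.0, 202.0]] [[270, 220, 156], [263, 219, 170], [227, 218, 189], [220, 218, 201]]
0.73 [[291.0, 206.0], [291.0, 201.0], [203.0, 203.0], [202.0, 199.0]] [[270, 216, 163], [263, 216, 182], [226, 215, 214], [220, 214, 204]]
0.785 [[291.0, 202.0], [292.0, 197.0], [202.0, 200.0], [201.0, 195.0]] [[270, 212, 251], [263, 211, 190], [226, 210, 214], [219, 210, 202]]
0.84 [[291.0, 199.0], [292.0, 194.0], [202.0, 196.0], [201.0, 191.0]] [[270, 207, 203], [263, 207, 201], [226, 206, 211], [219, 205, 169]]
0.89 [[292.0, 195.0], [292.0, 190.0], [201.0, 193.0], [200.0, 187.0]] [[270, 202, 110], [263, 202, 221], [225, 201, 173], [218, 201, 182]]
[ 2.00912284  4.81720773 -3.83313593]
229 [(185, 225, 225), (187, 215, 215), (189, 203, 203), (191, 194, 194), (193, 189, 189), (195, 184, 184), (197, 179, 179), (199, 172, 172), (201, 175, 175), (203, 214, 214), (205, 213, 213), (207, 213, 213), (209, 214, 214), (211, 213, 213), (213, 215, 215), (215, 219, 219), (217, 215, 215), (219, 211, 211), (221, 207, 207), (223, 206, 206), (225, 204, 204), (227, 201, 201), (229, 198, 198), (231, 196, 196), (233, 194, 194)]
270 [(185, 223, 229), (187, 204, 204), (189, 199, 199), (191, 179, 215), (193, 32, 196), (195, 29, 201), (197, 47, 224), (199, 25, 180), (201, 117, 117), (203, 113, 113), (205, 217, 217), (207, 203, 203), (209, 225, 225), (211, 254, 254), (213, 201, 211), (215, 155, 155), (217, 160, 160), (219, 158, 158), (221, 154, 154), (223, 143, 143), (225, 134, 134), (227, 137, 137), (229, 144, 144), (231, 149, 149), (233, 152, 152)]
```

The bar's row (about 210) and the lid frame's front edge (row 200) both give about 0.79 rad, in agreement with the arm's 0.776. Handing in.

```bash
python3 -c "
from workcell import r
print(r.finish_job())"
```

```text
the job is handed in; nothing more can be done
None
```

I moved the red tag from the handle bar into the white tray, where it stands upright. The lid stayed shut in every picture up to that point. I then gripped the bar, raised the lid to about 45 degrees, and handed in while still holding it; the hand-in gave no verdict.

Last checks:
- **Lid angle:** the arm's pose gives 0.776 rad, and the top camera gives about 0.79 to 0.80 from the bar and the lid's front edge. Both are inside the 0.68 to 0.89 range.
- **Grip:** the opening reads about 9.6 to 9.9 mm on the 12 mm bar. That is less than expected, and I put it down to soft pads without checking. The wrist carried about 4 to 5 N downward, plus a 4 to 5 N sideways force along the bar that I left uncorrected.
- **Tag:** the cameras place it within a few mm of where I aimed, near the tray's centre. The two estimates of the tray centre differed by about 10 mm, well inside the margin.
- **Rack, bottle and jar:** they stand upright with no visible movement. The network positions shifted only by a few pixels, about its usual error.

The clock read about 17 s at the end, out of 62 s allowed.

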